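# Move the row of card tubes to the other rack in reverse order

## Task

Move the four card tubes from the full rack to the empty rack, so that their left-to-right order is reversed. Take them one at a time, starting at the end of the full rack that has the knob, and fill the empty rack from its own knob end, seating and letting go of each tube before touching the next, and not taking out again any tube already placed. Each tube shall lie settled in its own cradle, across both bars and centred lengthwise on the rack; leave the tub, the spice jar and the roll of tape behind the racks alone.

Things in the scene. Friction and masses are not known exactly. Their poses are not given: they have to be found in the camera images.
- full_rack: Fixed wooden rack, 170x390 mm, left or right of the other. Origin: centre of underside; x about away from robot, y to its left (yaw within 0.2). Bars 12 mm thick along y at x=-50 and +50; between them open down to the 12 mm base board. 4 cradles: from the black ball knob (26 mm, top z=73) at its left near corner (x=-70, y=182), y=+138, +46, -46, -138 mm. Each holds a tube lying along x.
- empty_rack: Rack built like the full one, fixed, same axes, but empty, its knob at the right near corner: cradles counted from the knob at y=-138, -46, +46, +138 mm. Cradle: bar top z=39, flat 28 mm wide between arms flaring to 66 mm at z=62. In either rack a seated tube lies along x, centre at z=60 mm, with 1 to 4 mm side play; centred means its centre at x=0.
- mid_a (a point): Bare brown card tube, open at both ends, 200 mm long, 42 to 43 mm across, 30 g (varies), rigid; second longest of the four. This point is the centre of the tube; its x runs along the tube (either way round), z up at the start.
- mid_b (a point): Bare brown card tube, open at both ends, 170 mm long, 42 to 43 mm across, 30 g (varies), rigid; second shortest of the four. This point is the centre of the tube; its x runs along the tube (either way round), z up at the start.
- mid_c (a point): Bare brown card tube, open at both ends, 220 mm long, 42 to 43 mm across, 30 g (varies), rigid; longest of the four. This point is the centre of the tube; its x runs along the tube (either way round), z up at the start.
- mid_d (a point): Bare brown card tube, open at both ends, 145 mm long, 42 to 43 mm across, 30 g (varies), rigid; shortest of the four. This point is the centre of the tube; its x runs along the tube (either way round), z up at the start.
- tub: White tub with rice puffs, 107 mm across, 80 mm tall; origin at the centre of its underside. Bystander behind the racks: leave it alone.
- spice: Spice jar with a green lid, 46 mm across, 106 mm tall; origin at the centre of its underside. Bystander behind the racks: leave it alone.
- tape_roll: Roll of tape lying flat, 94 mm across, 48 mm tall; origin at the centre of its underside. Bystander behind the racks: leave it alone.
Mind the look-alikes: they are no part of the job. Leave any pink look-alike of the part that bears mid_d alone.

How it is judged:
By the outcome, as a careful person would: the job done as asked, in the order asked, and still so for the second after the job is handed in, with the robot touching nothing.
It also fails if it takes over 117 s, if anything falls off the work surface, if the arm or the gripper's body presses on something with over 40 N, if the wrist force passes 120 N, or if a joint passes its speed limit or range.

## Robot

A 6-joint arm with a two-finger parallel gripper is mounted at the origin on a cart in front of the work surface, level with it; the furniture and walls round the work are solid. World frame = base frame: x ahead of the robot, y to its left, z up, the work surface at z = 0. Lengths are in m, angles in rad, forces in N, time in s.
With the tool pointing down it reaches from about 0.325 to 0.9 m from the base axis. Payload 6.1 kg.
Tool frame: the origin (TCP) lies midway between the tips of the shut fingers; the grasp point (between the pads) lies 19 mm behind it; z points along the fingers, y is the line along which they close (so a half turn about z gives the same grasp; the last joint's range is limited). The gripper opens to 87 mm and grips with 3 to 60 N. Pads are 19 mm wide; open, the fingers measure 117 mm over their backs; the gripper's body (75 mm by 190 mm) begins 51 mm behind the grasp point.
Start: joints at [-1.275, 0.22, 1.526, -0, 1.395, -0.126], TCP at [0.256, -0.57, 0.223] pointing down, gripper open.
Joint ranges: [-2.98, 2.98], [-0.91, 2.08], [0.09, 2.57], [-1.24, 4.39], [0.2, 2.65], [-2.68, 2.68]. Speed limits (rad/s): [2.57, 2.57, 3.01, 3.14, 3.14, 3.14].

## Interface

Orientations are given as a rotation vector (axis times angle).
In Python, from cell import state, read_camera, get_calibration, finish_job gives the robot as it stands.
- The arm moves only by the tool apply_moves, never from a script. Its argument "increments" is a list of rows, each an object with "twist": the turn, a rotation vector about the tool's x, y, z in units of 90 degrees (1.0 is 90 degrees), a list of three; "translation": the shift along the tool's x, y, z in units of 0.1 m (1.0 is 0.1 m), a list of three; "jaw": the closure, from 0 (fully open) to 1 (shut). A call has 1 to 12 rows; each row is the pose to reach, as a shift and turn from the pose commanded when the call began, along the tool's axes at that moment; what a row does not reach only later rows make up. A row lasts 1/12 s, in which the tool goes at most 41.7 mm and 7.16 degrees, less where a joint would pass 70% of its speed; a pose out of reach is approached as far as the arm can. A call with a number of a shift or a turn outside -1 to 1 is refused whole. A call with a gripper value outside its range is refused whole. The fingers move at their own pace and stop on an object; the grip force is fixed at half the most. Time passes only in rows, so rows that repeat a pose let the fingers close. It gives the time, the measured TCP pose, the force, the opening and the grip force at its end, in the units of the state.
- state(): the state, without advancing time (a new reading comes with each control period).
- read_camera(name): name is "scene" or "top" or "wrist"; returns (picture, depth): 420x560x3 uint8, red, green, blue; 420x560 float32, m along the optical axis (not along the pixel's ray), 0 where there is no reading.
- get_calibration(name): a dict with "mtx" (3x3 intrinsics, pixels), "R" (3x3) and "t" (3): a world point X has camera coordinates R X + t. Camera axes: x right, y down, z forward; pixel columns grow to the right and rows downward; lengths in m; the calibration is good to about 2 mm. The wrist camera is an equidistant fisheye: a pixel r from the principal point sees the ray r / f radians off the axis. A picture is of the moment at which its call begins: read the wrist's pose just before it. get_calibration takes no time and is no camera call; for the wrist camera it gives the pose at the moment of the call.
- finish_job(): hands the job in; it is judged then, once.
The state is a dict: "time_s": time; "joint_positions": joint angles; "joint_velocities": joint speeds; "joint_efforts": joint torques, N m; "tool_pos": TCP position; "orientation": TCP orientation; "ft_force": force on the tool from outside, world axes, zero at the start; "wrist_torque": the same for the moment, N m; "grip_width": finger opening in m; "gripper_force": force on a finger pad.
Only numpy, scipy, OpenCV 4.12 (cv2) and the standard library are available. Lean on these libraries where they do the work, as an engineer would, in place of code of your own. Each camera call takes 0.05 s, during which the arm holds its last target. There are 200 camera calls.

## Working session

There is one attempt and no reset: what is moved stays moved. The work goes in short steps, Python scripts to look and compute and a tool call to move; the robot and the scene stay as the last step left them, time stands still between calls to the robot, and variables do not carry over. Pictures are saved under pics/ and viewed, at most 14 in all, crops included, and the job is handed in when it is done.

Besides the shell and the picture viewer there is one more tool, called after "Request:" as a command line: name --argument value ..., lists and objects as JSON in quotes. apply_moves: Moves the arm, as the interface text tells. Shifts and turns lie within -1 to 1; 1 stands for 0.1 m of shift or 90 degrees of turn. Its arguments: {"type":"object","properties":{"increments":{"type":"array","items":{"type":"object","properties":{"twist":{"type":"array","items":{"type":"number","minimum":-1,"maximum":1}},"translation":{"type":"array","items":{"type":"number","minimum":-1,"maximum":1}},"jaw":{"type":"number"}}}}},"required":["increments"]}

```bash
mkdir -p pics; ls
python3 - <<'E'
from cell import *
import cv2,numpy as np
for n in("top","scene"):
    p,d=read_camera(n); cv2.imwrite(f"pics/{n}0.png",p[:,:,::-1]); np.savez(f"{n}0.npz",p=p,d=d,**get_calibration(n))
s=state();print({k:np.round(v,4).tolist() for k,v in s.items()})
E
```

```text
pics
{'time_s': 0.1, 'joint_positions': [-1.2751, 0.2211, 1.5275, -0.0, 1.3947, -0.1261], 'joint_velocities': [0.0008, -0.0016, -0.004, 0.0003, 0.0011, -0.0008], 'joint_efforts': [0.0014, -49.5943, -38.8519, 0.0702, 0.0515, -0.0001], 'tool_pos': [0.2557, -0.5697, 0.2215], 'orientation': [-3.0703, -0.6574, 0.0003], 'ft_force': [0.0332, -0.6469, 0.056], 'wrist_torque': [-0.0286, -0.0028, -0.0477], 'gripper_force': 0.0, 'grip_width': 0.0866}
```

View pics/top0.png

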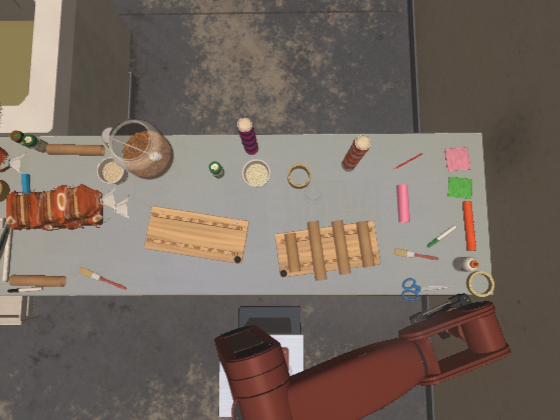

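View pics/scene0.png

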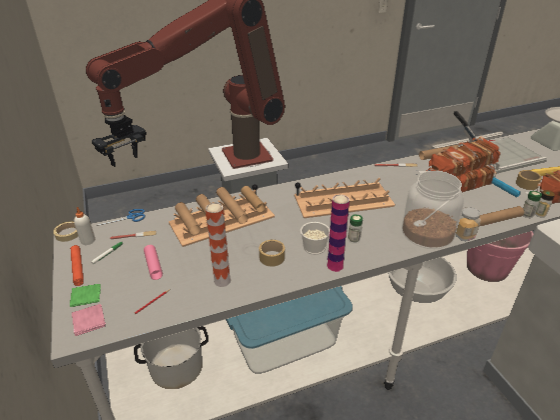

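The top view shows the full rack at about (276–380, 222–276) with its knob at (283,273). The empty rack is at about (146–248, 207–262) with its knob at (237,259). The tubes' image centres are near (292,252), (317,250), (340,247) and (366,244). Next I'll measure from depth.

```bash
cat > h.py <<'E'
import numpy as np,cv2
def cloud(f):
    q=np.load(f);d=q['d'];v,u=np.indices(d.shape)
    K=q['mtx'];c=np.stack([(u-K[0,2])/K[0,0]*d,(v-K[1,2])/K[1,1]*d,d],-1)
    return (c-q['t'])@q['R'],q   # R^T(c-t)
E
python3 - <<'E'
from h import *
W,q=cloud('top0.npz'); p=q['p']; print(q['mtx'].round(1).tolist(),q['R'].round(3).tolist(),q['t'])
def box(u0,u1,v0,v1): return W[v0:v1,u0:u1].reshape(-1,3)
print('table z',np.median(box(200,240,275,285)[:,2]))
for nm,b in (('full',(265,395,212,285)),('empty',(135,260,198,270))):
    P=box(*b); S=P[(P[:,2]>.006)]
    r=cv2.minAreaRect((P[(P[:,2]>.006)&(P[:,2]<.045)][:,:2]).astype(np.float32)); print(nm,r)
    hi=P[P[:,2]>.066]
    print(nm,np.percentile(S[:,2],[5,50,95,100]).round(3),len(hi))
    m=(W[...,2]>(.05))
    mm=np.zeros_like(m);mm[b[2]:b[3],b[0]:b[1]]=1
    n,l,st,ce=cv2.connectedComponentsWithStats((m&mm).astype(np.uint8),connectivity=4)
    for i in range(1,n):
        if st[i,4]<4: continue
        A=W[l==i]; print(ce[i].round(1),st[i,4],A.mean(0).round(4),A[:,2].max().round(4),[np.round(t,4) for t in cv2.minAreaRect(A[:,:2].astype(np.float32))])
img=p[195:290,130:400]; cv2.imwrite('pics/crop.png',cv2.resize(img,None,fx=2.95,fy=2.95,interpolation=cv2.INTER_CUBIC)[:,:,::-1])
E
```

```text
[[403.7, 0.0, 277.8], [0.0, 403.7, 209.4], [0.0, 0.0, 1.0]] [[-0.002, -1.0, -0.017], [-0.991, 0.004, -0.13], [0.13, 0.017, -0.991]] [-0.06365439  0.62431948  1.52107253]
table z -0.0007970215021537099
full ((0.47750627994537354, -0.26687613129615784), (0.5055508613586426, 0.2796943485736847), 89.79998779296875)
full [0.007 0.06  0.083 1.588] 2179
[340.5 247.1] 672 [ 0.4769 -0.2986  0.0793] 1.5882 [array([ 0.4923, -0.2322]), array([0.2455, 0.1993]), np.float64(78.0196)]
[316.3 250.2] 717 [ 0.4661 -0.2086  0.0815] 1.5882 [array([ 0.4653, -0.2095]), array([0.1621, 0.197 ]), np.float64(60.7784)]
[364.8 243.5] 572 [ 0.4899 -0.389   0.0797] 1.5882 [array([ 0.4963, -0.2658]), array([0.3411, 0.1678]), np.float64(87.3516)]
[291.8 252.8] 464 [ 0.4561 -0.1178  0.0846] 1.5882 [array([ 0.4577, -0.1246]), array([0.0714, 0.1452]), np.float64(89.7739)]
[298.2 238.8] 9 [ 0.5092 -0.1429  0.0585] 0.0634 [array([ 0.5101, -0.1422]), array([0.0075, 0.0115]), np.float64(88.1418)]
[282. 241.] 9 [ 0.5011 -0.0815  0.0574] 0.0657 [array([ 0.501 , -0.0815]), array([0.0081, 0.0076]), np.float64(0.8712)]
[358.1 2
[... 1816 characters left out ...]
6. ] 11 [0.4831 0.2804 0.0573] 0.0628 [array([0.4832, 0.2812]), array([0.0146, 0.0077]), np.float64(88.2047)]
[194.7 247. ] 12 [0.4793 0.2498 0.0568] 0.0619 [array([0.4793, 0.2496]), array([0.0078, 0.0159]), np.float64(2.0638)]
[210.6 249.7] 10 [0.4689 0.1888 0.0579] 0.0632 [array([0.4687, 0.1892]), array([0.0096, 0.0103]), np.float64(62.1332)]
[218.5 251.1] 11 [0.4637 0.1588 0.0564] 0.0612 [array([0.464 , 0.1592]), array([0.0076, 0.0108]), np.float64(1.083)]
[234.3 253.2] 11 [0.4556 0.0987 0.0594] 0.0662 [array([0.4558, 0.0988]), array([0.012 , 0.0103]), np.float64(65.8754)]
[236.9 259.1] 39 [0.4332 0.0876 0.068 ] 0.0787 [array([0.4338, 0.0873]), array([0.0224, 0.0223]), np.float64(0.0014)]
```

View pics/crop.png

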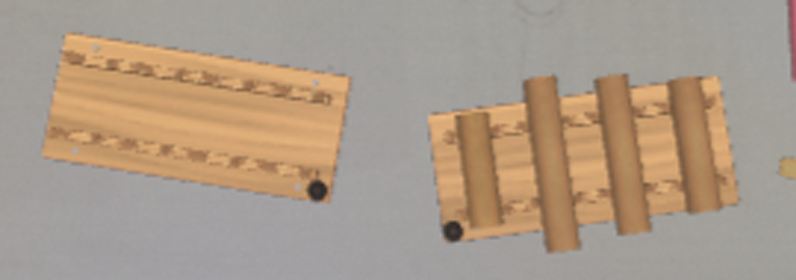

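Run:
```python
from h import *
W,q=cloud('top0.npz')
def fit(b,kn):
    m=np.zeros(W.shape[:2],bool);m[b[2]:b[3],b[0]:b[1]]=1
    ok=m&(W[...,2]>.006)&(W[...,2]<.1)
    A=W[ok]; r=cv2.minAreaRect(A[A[:,2]<.02][:,:2].astype(np.float32)); print('rect',r)
    n,l,st,ce=cv2.connectedComponentsWithStats((ok&(W[...,2]>.05)).astype(np.uint8),connectivity=4)
    C=np.array([[*W[l==i].mean(0)[:2],st[i,4]] for i in range(1,n) if st[i,4]>4])
    k=C[(C[:,2]>30)&(C[:,2]<60)][0,:2]
    T=np.array([[x,c+s] for x in(-.05,.05) for c in(-.138,-.046,.046,.138) for s in(-.0305,.0305)]); K=np.array([-.07,kn])
    yaw=(np.deg2rad(r[2])) ; yaw=(yaw+np.pi/4)%(np.pi/2)-np.pi/4
    R=lambda a:np.array([[np.cos(a),-np.sin(a)],[np.sin(a),np.cos(a)]])
    if 1:
        t=k-R(yaw)@K
        for it in range(15):
            P=T@R(yaw).T+t; src=[K,K,];dst=[k,k]
            for c in C:
                if c[2]>=30: continue
                d=np.linalg.norm(P-c[:2],axis=1);j=d.argmin()
                if d[j]<.015: src.append(T[j]);dst.append(c[:2])
            s=np.array(src);d=np.array(dst);H=(s-s.mean(0)).T@(d-d.mean(0));yaw=np.arctan2(H[0,1]-H[1,0],H[0,0]+H[1,1]);t=d.mean(0)-R(yaw)@s.mean(0)
        print('fit',t.round(4),yaw.round(4),len(s),'rms',np.sqrt(((s@R(yaw).T+t-d)**2).sum(1).mean()).round(4))
    return t,yaw,R(yaw),l,st
te,ye,Re,_,_=fit((135,260,198,270),-.182)
tf,yf,Rf,l,st=fit((265,395,212,285),.182)
print('empty cradles',[(te+Re@[0,y]).round(4).tolist() for y in(-.138,-.046,.046,.138)])
print('full cradles',[(tf+Rf@[0,y]).round(4).tolist() for y in(.138,.046,-.046,-.138)])
for i in range(1,len(st)):
    if st[i,4]>200:
        A=W[l==i];L=(A[:,:2]-tf)@Rf; lo,hi=np.percentile(L[:,0],[1,99]);print('tube',st[i,4],'x',lo.round(4),hi.round(4),'mid',((lo+hi)/2).round(4),'len',(hi-lo).round(4),'ymed',np.median(L[A[:,2]>.075,1]).round(4),np.polyfit(L[:,0],L[:,1],1)[0].round(3),'ztop',np.percentile(A[:,2],95).round(4))
Z=W[...,2]
```

```text
rect ((0.5355737805366516, 0.25776511430740356), (0.48905128240585327, 0.2800147235393524), 89.73625946044922)
fit [0.5307 0.2567] -0.1591 18 rms 0.0009
rect ((0.47750627994537354, -0.26687613129615784), (0.5055508613586426, 0.2796943485736847), 89.79998779296875)
fit [ 0.474 -0.255] 0.1308 7 rms 0.0008
empty cradles [[0.5089, 0.1204], [0.5234, 0.2112], [0.538, 0.3021], [0.5526, 0.3929]]
full cradles [[0.456, -0.1181], [0.468, -0.2093], [0.48, -0.3006], [0.4921, -0.3918]]
tube 670 x -0.1004 0.0953 mid -0.0026 len 0.1957 ymed -0.0449 -0.001 ztop 0.0844
tube 714 x -0.1097 0.106 mid -0.0019 len 0.2157 ymed 0.0455 0.005 ztop 0.0841
tube 561 x -0.0845 0.0813 mid -0.0016 len 0.1658 ymed -0.1369 0.002 ztop 0.0842
tube 461 x -0.0684 0.0735 mid 0.0025 len 0.142 ymed 0.1378 -0.005 ztop 0.0835
```

```bash
cat >> h.py <<'E'
def go(x,y,z,yaw,rx=None):
    from cell import state
    from scipy.spatial.transform import Rotation as Rn
    s=state();R=Rn.from_rotvec(s['orientation'])
    # candidate target: tool x at yaw (or yaw+pi), z down
    best=None
    for a in(yaw,yaw+np.pi):
        T=Rn.from_matrix([[np.cos(a),np.sin(a),0],[np.sin(a),-np.cos(a),0],[0,0,-1]])
        w=(R.inv()*T).as_rotvec()
        if best is None or np.linalg.norm(w)<np.linalg.norm(best[0]): best=(w,T)
    d=np.array([x,y,z])-s['tool_pos']
    print('t',round(s['time_s'],2),'pos',np.round(s['tool_pos'],4),'grip',round(s['grip_width'],4),'q6',round(s['joint_positions'][5],2))
    print('  twist',(best[0]/(np.pi/2)).round(3),'trans now-axes',(R.inv().apply(d)*10).round(3),'trans after-turn axes',(best[1].inv().apply(d)*10).round(3))
E
python3 -c "
from h import *
go(.4585,-.118,.15,.131)"
```

```text
t 0.1 pos [ 0.2557 -0.5697  0.2215] grip 0.0866 q6 -0.13
  twist [-0.001  0.     0.185] trans now-axes [ 3.699 -3.289  0.722] trans after-turn axes [ 2.601 -4.213  0.715]
```

Request:
apply_moves --increments '[{"twist": [0,0,0.06],"translation": [0.25,-0.25,0],"jaw": 0},{"twist": [0,0,0.12],"translation": [0.5,-0.5,0],"jaw": 0},{"twist": [0,0,0.185],"translation": [0.75,-0.75,0],"jaw": 0},{"twist": [0,0,0.185],"translation": [1,-1,0],"jaw": 0},{"twist": [0,0,0.185],"translation": [1,-1,0],"jaw": 0}]'

```text
time_s: 0.52
tool_pos: [0.3078, -0.4327, 0.2216]
orientation: [-3.13, -0.211, -0.001]
ft_force: [-0.0, 0.1, -0.0]
grip_width: 0.087
gripper_force: 0.0
```

```bash
python3 -c "
from h import *
go(.4585,-.118,.15,.131)"
```

```text
t 0.52 pos [ 0.3078 -0.4327  0.2216] grip 0.087 q6 0.33
  twist [-0.003 -0.     0.002] trans now-axes [ 1.914 -2.913  0.73 ] trans after-turn axes [ 1.905 -2.923  0.716]
```

Request:
apply_moves --increments '[{"translation": [0.16,-0.24,0],"jaw": 0},{"translation": [0.32,-0.48,0],"jaw": 0},{"translation": [0.48,-0.73,0],"jaw": 0},{"translation": [0.64,-0.97,0],"jaw": 0}]'

```text
$.increments[0]: bad value
```

Request:
apply_moves --increments '[{"translation": [0.16,-0.24,0],"jaw": 0},{"translation": [0.32,-0.48,0],"jaw": 0},{"translation": [0.48,-0.73,0],"jaw": 0},{"translation": [0.64,-0.97,0],"jaw": 0}]'

```text
$.increments[0]: bad value
```

Request:
apply_moves --increments '[{"translation": [0.16,-0.24,0.15],"jaw": 0},{"translation": [0.32,-0.48,0.3],"jaw": 0},{"translation": [0.48,-0.73,0.5],"jaw": 0},{"translation": [0.63,-0.97,0.7],"jaw": 0},{"translation": [0.63,-0.97,0.7],"jaw": 0},{"translation": [0.63,-0.97,0.7],"jaw": 0}]'

```text
$.increments[0]: bad value
```

```bash
python3 -c "
from h import *
go(.4585,-.118,.041,.131)"
```

```text
t 0.52 pos [ 0.3078 -0.4327  0.2216] grip 0.087 q6 0.33
  twist [-0.003 -0.     0.002] trans now-axes [ 1.913 -2.909  1.82 ] trans after-turn axes [ 1.905 -2.923  1.806]
```

Twist is required in each row.

Request:
apply_moves --increments '[{"twist": [0,0,0],"translation": [0.16,-0.24,0],"jaw": 0},{"twist": [0,0,0],"translation": [0.32,-0.48,0],"jaw": 0},{"twist": [0,0,0],"translation": [0.48,-0.73,0],"jaw": 0},{"twist": [0,0,0],"translation": [0.64,-0.97,0],"jaw": 0}]'

```text
time_s: 0.85
tool_pos: [0.357, -0.3324, 0.2222]
orientation: [-3.134, -0.206, 0.0]
ft_force: [0.4, 0.2, -0.5]
grip_width: 0.0869
gripper_force: 0.0
```

Request:
apply_moves --increments '[{"twist": [0,0,0],"translation": [0.16,-0.24,0],"jaw": 0},{"twist": [0,0,0],"translation": [0.32,-0.48,0],"jaw": 0},{"twist": [0,0,0],"translation": [0.48,-0.73,0],"jaw": 0},{"twist": [0,0,0],"translation": [0.64,-0.97,0],"jaw": 0}]'

```text
time_s: 1.18
tool_pos: [0.4079, -0.2278, 0.2224]
orientation: [-3.135, -0.206, 0.0]
ft_force: [0.1, 0.7, -0.6]
grip_width: 0.087
gripper_force: 0.0
```

Request:
apply_moves --increments '[{"twist": [0,0,0],"translation": [0.16,-0.24,0.15],"jaw": 0},{"twist": [0,0,0],"translation": [0.32,-0.48,0.3],"jaw": 0},{"twist": [0,0,0],"translation": [0.48,-0.73,0.5],"jaw": 0},{"twist": [0,0,0],"translation": [0.63,-0.97,0.7],"jaw": 0},{"twist": [0,0,0],"translation": [0.63,-0.97,0.7],"jaw": 0},{"twist": [0,0,0],"translation": [0.63,-0.97,0.7],"jaw": 0}]'

```text
time_s: 1.68
tool_pos: [0.4566, -0.123, 0.1508]
orientation: [-3.133, -0.211, 0.005]
ft_force: [-0.0, -0.2, -0.1]
grip_width: 0.0872
gripper_force: 0.0
```

```bash
python3 -c "
from h import *
go(.4585,-.118,.041,.131)"
```

```text
t 1.68 pos [ 0.4566 -0.123   0.1508] grip 0.0872 q6 1.01
  twist [-0.001  0.002  0.002] trans now-axes [ 0.029 -0.045  1.098] trans after-turn axes [ 0.025 -0.047  1.098]
```

Request:
apply_moves --increments '[{"twist": [0,0,0],"translation": [0.03,-0.05,0.1],"jaw": 0},{"twist": [0,0,0],"translation": [0.03,-0.05,0.3],"jaw": 0},{"twist": [0,0,0],"translation": [0.03,-0.05,0.5],"jaw": 0},{"twist": [0,0,0],"translation": [0.03,-0.05,0.7],"jaw": 0},{"twist": [0,0,0],"translation": [0.03,-0.05,0.85],"jaw": 0},{"twist": [0,0,0],"translation": [0.03,-0.05,1],"jaw": 0},{"twist": [0,0,0],"translation": [0.03,-0.05,1],"jaw": 0},{"twist": [0,0,0],"translation": [0.03,-0.05,1],"jaw": 0}]'

```text
time_s: 2.35
tool_pos: [0.4594, -0.1199, 0.0523]
orientation: [-3.135, -0.204, 0.001]
ft_force: [0.8, 0.1, -0.1]
grip_width: 0.0869
gripper_force: 0.0
```

```bash
python3 -c "
from h import *
go(.4585,-.118,.041,.131)"
```

```text
t 2.35 pos [ 0.4594 -0.1199  0.0523] grip 0.0869 q6 1.02
  twist [-0.     0.001 -0.001] trans now-axes [-0.006 -0.02   0.113] trans after-turn axes [-0.006 -0.02   0.113]
```

Go to grasp height, close, and lift a bit.

Request:
apply_moves --increments '[{"twist": [0,0,0],"translation": [0,-0.02,0.06],"jaw": 0},{"twist": [0,0,0],"translation": [0,-0.02,0.11],"jaw": 0},{"twist": [0,0,0],"translation": [0,-0.02,0.11],"jaw": 0},{"twist": [0,0,0],"translation": [0,-0.02,0.11],"jaw": 0.5},{"twist": [0,0,0],"translation": [0,-0.02,0.11],"jaw": 0.8},{"twist": [0,0,0],"translation": [0,-0.02,0.11],"jaw": 0.8},{"twist": [0,0,0],"translation": [0,-0.02,0.11],"jaw": 0.8},{"twist": [0,0,0],"translation": [0,-0.02,0.11],"jaw": 0.8},{"twist": [0,0,0],"translation": [0,-0.02,0.11],"jaw": 0.8},{"twist": [0,0,0],"translation": [0,-0.02,0.11],"jaw": 0.8}]'

```text
time_s: 3.18
tool_pos: [0.4596, -0.1172, 0.0416]
orientation: [3.135, 0.206, 0.0]
ft_force: [0.5, -0.4, -0.3]
grip_width: 0.0484
gripper_force: 0.0
```

```bash
python3 -c "
from h import *
go(.5089,.1204,.17,-.159)"
```

```text
t 3.18 pos [ 0.4596 -0.1172  0.0416] grip 0.0484 q6 1.02
  twist [ 0.    -0.     0.185] trans now-axes [ 0.8   -2.291 -1.284] trans after-turn axes [ 0.111 -2.424 -1.284]
```

Request:
apply_moves --increments '[{"twist": [0,0,0],"translation": [0,0,0],"jaw": 0.8},{"twist": [0,0,0],"translation": [0,0,0],"jaw": 0.8},{"twist": [0,0,0],"translation": [0,0,0],"jaw": 0.8},{"twist": [0,0,0],"translation": [0,0,-0.05],"jaw": 0.8},{"twist": [0,0,0],"translation": [0,0,-0.2],"jaw": 0.8},{"twist": [0,0,0],"translation": [0,0,-0.4],"jaw": 0.8},{"twist": [0,0,0],"translation": [0,0,-0.6],"jaw": 0.8},{"twist": [0,0,0],"translation": [0,0,-0.8],"jaw": 0.8},{"twist": [0,0,0],"translation": [0,0,-1],"jaw": 0.8}]'

```text
time_s: 3.93
tool_pos: [0.4593, -0.1171, 0.1428]
orientation: [-3.135, -0.206, -0.0]
ft_force: [0.4, -0.0, 0.8]
grip_width: 0.042
gripper_force: 30.0
```

```bash
python3 -c "
from h import *
go(.5089,.1204,.165,-.159)"
```

```text
t 3.93 pos [ 0.4593 -0.1171  0.1428] grip 0.042 q6 1.02
  twist [-0.    -0.     0.185] trans now-axes [ 0.802 -2.29  -0.222] trans after-turn axes [ 0.113 -2.424 -0.222]
```

Request:
apply_moves --increments '[{"twist": [0,0,0.04],"translation": [0.05,-0.15,-0.1],"jaw": 0.8},{"twist": [0,0,0.09],"translation": [0.12,-0.35,-0.22],"jaw": 0.8},{"twist": [0,0,0.14],"translation": [0.2,-0.55,-0.22],"jaw": 0.8},{"twist": [0,0,0.185],"translation": [0.27,-0.76,-0.22],"jaw": 0.8}]'

```text
time_s: 4.27
tool_pos: [0.4773, -0.0379, 0.1651]
orientation: [3.131, -0.258, 0.004]
ft_force: [-0.6, -0.9, -0.6]
grip_width: 0.0422
gripper_force: 30.0
```

Request:
apply_moves --increments '[{"twist": [0,0,0],"translation": [0.01,-0.2,0],"jaw": 0.8},{"twist": [0,0,0],"translation": [0.02,-0.4,0],"jaw": 0.8},{"twist": [0,0,0],"translation": [0.03,-0.6,0],"jaw": 0.8},{"twist": [0,0,0],"translation": [0.04,-0.81,0],"jaw": 0.8}]'

```text
time_s: 4.6
tool_pos: [0.4932, 0.0419, 0.1639]
orientation: [3.132, -0.25, 0.0]
ft_force: [0.3, 0.4, 0.2]
grip_width: 0.0416
gripper_force: 30.0
```

Request:
apply_moves --increments '[{"twist": [0,0,0],"translation": [0.01,-0.2,0],"jaw": 0.8},{"twist": [0,0,0],"translation": [0.02,-0.4,0],"jaw": 0.8},{"twist": [0,0,0],"translation": [0.03,-0.6,0],"jaw": 0.8},{"twist": [0,0,0],"translation": [0.04,-0.81,0],"jaw": 0.8},{"twist": [0,0,0],"translation": [0.04,-0.81,0],"jaw": 0.8},{"twist": [0,0,0],"translation": [0.04,-0.81,0],"jaw": 0.8}]'

```text
time_s: 5.1
tool_pos: [0.5098, 0.121, 0.1637]
orientation: [3.132, -0.247, -0.0]
ft_force: [-0.6, -0.4, -0.3]
grip_width: 0.0415
gripper_force: 30.0
```

Run:
```python
from h import *
go(.5089,.1204,.043,-.159)
from cell import *
p,d=read_camera('scene');cv2.imwrite('pics/s1.png',p[:,:,::-1])
```

```text
t 5.1 pos [0.5098 0.121  0.1637] grip 0.0415 q6 1.81
  twist [0.    0.    0.001] trans now-axes [-0.008  0.007  1.207] trans after-turn axes [-0.008  0.008  1.207]
```

View pics/s1.png

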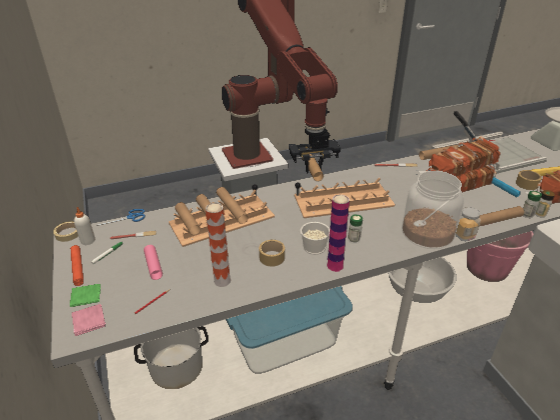

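The scene view shows the tube level in the gripper at (316,168), over the knob end of the empty rack. Now I'll lower it.

Request:
apply_moves --increments '[{"twist": [0,0,0],"translation": [0,0.01,0.15],"jaw": 0.8},{"twist": [0,0,0],"translation": [0,0.01,0.35],"jaw": 0.8},{"twist": [0,0,0],"translation": [0,0.01,0.55],"jaw": 0.8},{"twist": [0,0,0],"translation": [0,0.01,0.75],"jaw": 0.8},{"twist": [0,0,0],"translation": [0,0.01,0.9],"jaw": 0.8},{"twist": [0,0,0],"translation": [0,0.01,0.9],"jaw": 0.8}]'

```text
time_s: 5.65
tool_pos: [0.5067, 0.1179, 0.0701]
orientation: [3.13, -0.252, -0.01]
ft_force: [-1.0, 0.4, -1.5]
grip_width: 0.0419
gripper_force: 30.0
```

Request:
apply_moves --increments '[{"twist": [0,0,0],"translation": [0,0,0.1],"jaw": 0.8},{"twist": [0,0,0],"translation": [0,0,0.2],"jaw": 0.8},{"twist": [0,0,0],"translation": [0,0,0.25],"jaw": 0.8},{"twist": [0,0,0],"translation": [0,0,0.3],"jaw": 0.8},{"twist": [0,0,0],"translation": [0,0,0.3],"jaw": 0.8}]'

```text
time_s: 6.07
tool_pos: [0.5092, 0.1192, 0.0427]
orientation: [3.131, -0.25, -0.002]
ft_force: [0.0, 0.9, -1.5]
grip_width: 0.0419
gripper_force: 30.0
```

Run:
```python
from h import *
go(.5089,.1204,.041,-.159)
```

```text
t 6.07 pos [0.5092 0.1192 0.0427] grip 0.0419 q6 1.81
  twist [ 0.     0.001 -0.   ] trans now-axes [-0.005 -0.011  0.017] trans after-turn axes [-0.005 -0.011  0.017]
```

Request:
apply_moves --increments '[{"twist": [0,0,0],"translation": [0,-0.01,0.01],"jaw": 0.8},{"twist": [0,0,0],"translation": [0,-0.01,0.01],"jaw": 0.4},{"twist": [0,0,0],"translation": [0,-0.01,0.01],"jaw": 0.2},{"twist": [0,0,0],"translation": [0,-0.01,0.01],"jaw": 0.1},{"twist": [0,0,0],"translation": [0,-0.01,0.01],"jaw": 0.1},{"twist": [0,0,0],"translation": [0,-0.01,0.01],"jaw": 0.1},{"twist": [0,0,0],"translation": [0,-0.01,0.01],"jaw": 0.1},{"twist": [0,0,0],"translation": [0,-0.01,-0.15],"jaw": 0.1},{"twist": [0,0,0],"translation": [0,-0.01,-0.35],"jaw": 0.1},{"twist": [0,0,0],"translation": [0,-0.01,-0.6],"jaw": 0.1},{"twist": [0,0,0],"translation": [0,-0.01,-0.8],"jaw": 0.1},{"twist": [0,0,0],"translation": [0,-0.01,-1],"jaw": 0}]'

```text
time_s: 7.07
tool_pos: [0.51, 0.1203, 0.1448]
orientation: [-3.132, 0.25, -0.001]
ft_force: [0.3, -0.0, 0.7]
grip_width: 0.0805
gripper_force: 0.0
```

Run:
```python
from h import *
go(.4661,-.2096,.143,.131)
```

```text
t 7.07 pos [0.51   0.1203 0.1448] grip 0.0805 q6 1.81
  twist [-0.    -0.    -0.185] trans now-axes [0.09  3.327 0.017] trans after-turn axes [-0.866  3.214  0.018]
```

Request:
apply_moves --increments '[{"twist": [0,0,-0.04],"translation": [0,0.2,0],"jaw": 0},{"twist": [0,0,-0.09],"translation": [0.01,0.4,0],"jaw": 0},{"twist": [0,0,-0.14],"translation": [0.02,0.6,0],"jaw": 0},{"twist": [0,0,-0.185],"translation": [0.02,0.85,0],"jaw": 0}]'

```text
time_s: 7.4
tool_pos: [0.4985, 0.0358, 0.1439]
orientation: [-3.134, -0.214, -0.001]
ft_force: [1.1, -1.0, 0.2]
grip_width: 0.0868
gripper_force: 0.0
```

```bash
python3 - <<'E'
from h import *
from cell import *
go(.4661,-.2096,.143,.131)
p,d=read_camera("top"); cv2.imwrite("pics/t1.png",p[:,:,::-1]); np.savez("t1.npz",p=p,d=d,**get_calibration("top"))
E
cat > chk.py <<'E'
from h import *
import sys
W,q=cloud(sys.argv[1])
t=np.array([.5307,.2567]);a=-.1591;R=np.array([[np.cos(a),-np.sin(a)],[np.sin(a),np.cos(a)]])
L=(W[...,:2]-t)@R
for c in (-.138,-.046,.046,.138):
    m=(abs(L[...,1]-c)<.03)&(abs(L[...,0])<.16)&(W[...,2]>.066)&(W[...,2]<.1)
    if m.sum()<60: print(c,m.sum());continue
    A=L[m];lo,hi=np.percentile(A[:,0],[1,99]);h=W[m][:,2]
    print(c,m.sum(),'x',lo.round(4),hi.round(4),'mid',((lo+hi)/2).round(4),'y',np.median(A[:,1]).round(4),'slope',np.polyfit(A[:,0],A[:,1],1)[0].round(3),'ztop',np.percentile(h,95).round(4),'tilt',np.polyfit(A[:,0],h,1)[0].round(3))
E
python3 chk.py t1.npz; python3 chk.py top0.npz
```

```text
t 7.4 pos [0.4985 0.0358 0.1439] grip 0.0868 q6 1.35
  twist [-0.    -0.001  0.003] trans now-axes [-0.654  2.388  0.008] trans after-turn axes [-0.642  2.391  0.009]
-0.138 40
-0.046 0
0.046 0
0.138 0
-0.138 0
-0.046 0
0.046 0
0.138 0
```

View pics/t1.png

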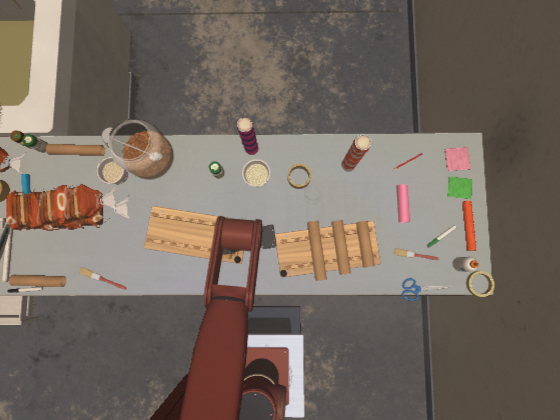

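The arm hides cradle 1, around (237,240), in this view. I'll move on to tube 2 and check from there.

Request:
apply_moves --increments '[{"twist": [0,0,0],"translation": [-0.05,0.2,0],"jaw": 0},{"twist": [0,0,0],"translation": [-0.11,0.4,0],"jaw": 0},{"twist": [0,0,0],"translation": [-0.16,0.6,0],"jaw": 0},{"twist": [0,0,0],"translation": [-0.22,0.8,0],"jaw": 0}]'

```text
time_s: 7.78
tool_pos: [0.487, -0.0469, 0.1437]
orientation: [3.135, 0.205, 0.001]
ft_force: [0.3, -0.1, -0.1]
grip_width: 0.0872
gripper_force: 0.0
```

Request:
apply_moves --increments '[{"twist": [0,0,0],"translation": [-0.05,0.2,0],"jaw": 0},{"twist": [0,0,0],"translation": [-0.11,0.4,0],"jaw": 0},{"twist": [0,0,0],"translation": [-0.16,0.6,0],"jaw": 0},{"twist": [0,0,0],"translation": [-0.22,0.8,0],"jaw": 0}]'

```text
time_s: 8.12
tool_pos: [0.4756, -0.1292, 0.1437]
orientation: [3.135, 0.205, 0.001]
ft_force: [-0.1, -0.2, -0.3]
grip_width: 0.087
gripper_force: 0.0
```

Request:
apply_moves --increments '[{"twist": [0,0,0],"translation": [-0.05,0.2,0],"jaw": 0},{"twist": [0,0,0],"translation": [-0.11,0.4,0],"jaw": 0},{"twist": [0,0,0],"translation": [-0.16,0.6,0],"jaw": 0},{"twist": [0,0,0],"translation": [-0.22,0.79,0],"jaw": 0},{"twist": [0,0,0],"translation": [-0.22,0.79,0],"jaw": 0},{"twist": [0,0,0],"translation": [-0.22,0.79,0],"jaw": 0}]'

```text
time_s: 8.62
tool_pos: [0.4641, -0.21, 0.1435]
orientation: [-3.135, -0.202, -0.0]
ft_force: [0.1, 0.1, 0.5]
grip_width: 0.0865
gripper_force: 0.0
```

```bash
python3 - <<'E'
from h import *
from cell import *
p,d=read_camera("top"); np.savez("t2.npz",p=p,d=d,**get_calibration("top"))
p,d=read_camera("scene"); np.savez("s2.npz",p=p,d=d,**get_calibration("scene"))
go(.4661,-.2096,.041,.131)
E
python3 chk.py t2.npz; python3 chk.py s2.npz
```

```text
t 8.72 pos [ 0.4642 -0.2088  0.1434] grip 0.0869 q6 0.86
  twist [-0.  0. -0.] trans now-axes [0.018 0.012 1.024] trans after-turn axes [0.017 0.011 1.024]
-0.138 403 x -0.0709 0.0709 mid 0.0 y -0.1395 slope -0.008 ztop 0.0843 tilt -0.004
-0.046 0
0.046 0
0.138 0
-0.138 189 x -0.0703 0.0736 mid 0.0017 y -0.1405 slope -0.006 ztop 0.0826 tilt 0.008
-0.046 0
0.046 0
0.138 0
```

Tube 1 is seated and centred. Now tube 2.

Request:
apply_moves --increments '[{"twist": [0,0,0],"translation": [0.02,0.01,0.1],"jaw": 0},{"twist": [0,0,0],"translation": [0.02,0.01,0.3],"jaw": 0},{"twist": [0,0,0],"translation": [0.02,0.01,0.5],"jaw": 0},{"twist": [0,0,0],"translation": [0.02,0.01,0.7],"jaw": 0},{"twist": [0,0,0],"translation": [0.02,0.01,0.85],"jaw": 0},{"twist": [0,0,0],"translation": [0.02,0.01,1],"jaw": 0},{"twist": [0,0,0],"translation": [0.02,0.01,1],"jaw": 0},{"twist": [0,0,0],"translation": [0.02,0.01,1],"jaw": 0}]'

```text
time_s: 9.38
tool_pos: [0.4656, -0.2088, 0.0423]
orientation: [-3.133, -0.207, 0.004]
ft_force: [-0.2, -0.5, 0.6]
grip_width: 0.0866
gripper_force: 0.0
```

Run:
```python
from h import *
go(.4661,-.2096,.041,.131)
```

```text
t 9.38 pos [ 0.4656 -0.2088  0.0423] grip 0.0866 q6 0.86
  twist [-0.001  0.001  0.001] trans now-axes [0.004 0.008 0.013] trans after-turn axes [0.004 0.008 0.013]
```

Request:
apply_moves --increments '[{"twist": [0,0,0],"translation": [0,0.01,0.01],"jaw": 0.4},{"twist": [0,0,0],"translation": [0,0.01,0.01],"jaw": 0.8},{"twist": [0,0,0],"translation": [0,0.01,0.01],"jaw": 0.8},{"twist": [0,0,0],"translation": [0,0.01,0.01],"jaw": 0.8},{"twist": [0,0,0],"translation": [0,0.01,0.01],"jaw": 0.8},{"twist": [0,0,0],"translation": [0,0.01,0.01],"jaw": 0.8},{"twist": [0,0,0],"translation": [0,0.01,0.01],"jaw": 0.8},{"twist": [0,0,0],"translation": [0,0.01,0.01],"jaw": 0.8},{"twist": [0,0,0],"translation": [0,0.01,0.01],"jaw": 0.8},{"twist": [0,0,0],"translation": [0,0.01,0.01],"jaw": 0.8},{"twist": [0,0,0],"translation": [0,0.01,0.01],"jaw": 0.8},{"twist": [0,0,0],"translation": [0,0.01,0.01],"jaw": 0.8}]'

```text
time_s: 10.38
tool_pos: [0.4665, -0.2113, 0.0426]
orientation: [3.135, 0.206, -0.0]
ft_force: [-1.1, 0.4, 2.0]
grip_width: 0.042
gripper_force: 30.0
```

Request:
apply_moves --increments '[{"twist": [0,0,0],"translation": [0,0,-0.05],"jaw": 0.8},{"twist": [0,0,0],"translation": [0,0,-0.2],"jaw": 0.8},{"twist": [0,0,0],"translation": [0,0,-0.4],"jaw": 0.8},{"twist": [0,0,0],"translation": [0,0,-0.6],"jaw": 0.8},{"twist": [0,0,0],"translation": [0,0,-0.8],"jaw": 0.8},{"twist": [0,0,0],"translation": [0,0,-1],"jaw": 0.8},{"twist": [0,0,0],"translation": [0,0,-1],"jaw": 0.8}]'

```text
time_s: 10.97
tool_pos: [0.469, -0.2127, 0.1472]
orientation: [3.13, 0.206, 0.01]
ft_force: [0.2, -0.1, 0.6]
grip_width: 0.0422
gripper_force: 30.0
```

Run:
```python
from h import *
go(.5234,.2112,.165,-.159)
```

```text
t 10.97 pos [ 0.469  -0.2127  0.1472] grip 0.0422 q6 0.86
  twist [ 0.003 -0.004  0.185] trans now-axes [ 1.095 -4.13  -0.191] trans after-turn axes [-0.134 -4.272 -0.178]
```

Request:
apply_moves --increments '[{"twist": [0,0,0.04],"translation": [0.05,-0.15,-0.1],"jaw": 0.8},{"twist": [0,0,0.09],"translation": [0.1,-0.35,-0.2],"jaw": 0.8},{"twist": [0,0,0.14],"translation": [0.16,-0.57,-0.2],"jaw": 0.8},{"twist": [0,0,0.185],"translation": [0.22,-0.82,-0.2],"jaw": 0.8}]'

```text
time_s: 11.3
tool_pos: [0.4778, -0.1267, 0.1626]
orientation: [3.131, -0.258, 0.001]
ft_force: [1.0, 1.0, -0.6]
grip_width: 0.0421
gripper_force: 30.0
```

Request:
apply_moves --increments '[{"twist": [0,0,0],"translation": [-0.01,-0.2,0],"jaw": 0.8},{"twist": [0,0,0],"translation": [-0.01,-0.4,0],"jaw": 0.8},{"twist": [0,0,0],"translation": [-0.02,-0.6,0],"jaw": 0.8},{"twist": [0,0,0],"translation": [-0.03,-0.85,0],"jaw": 0.8}]'

```text
time_s: 11.63
tool_pos: [0.4876, -0.042, 0.1616]
orientation: [3.131, -0.251, -0.002]
ft_force: [0.2, 0.2, 0.0]
grip_width: 0.0419
gripper_force: 30.0
```

Request:
apply_moves --increments '[{"twist": [0,0,0],"translation": [-0.01,-0.2,0],"jaw": 0.8},{"twist": [0,0,0],"translation": [-0.01,-0.4,0],"jaw": 0.8},{"twist": [0,0,0],"translation": [-0.02,-0.6,0],"jaw": 0.8},{"twist": [0,0,0],"translation": [-0.03,-0.85,0],"jaw": 0.8}]'

```text
time_s: 11.97
tool_pos: [0.4982, 0.0424, 0.1616]
orientation: [3.131, -0.251, -0.002]
ft_force: [-0.8, -0.5, -0.2]
grip_width: 0.0421
gripper_force: 30.0
```

Request:
apply_moves --increments '[{"twist": [0,0,0],"translation": [-0.01,-0.2,0],"jaw": 0.8},{"twist": [0,0,0],"translation": [-0.01,-0.4,0],"jaw": 0.8},{"twist": [0,0,0],"translation": [-0.02,-0.6,0],"jaw": 0.8},{"twist": [0,0,0],"translation": [-0.03,-0.85,0],"jaw": 0.8}]'

```text
time_s: 12.3
tool_pos: [0.5086, 0.1267, 0.1615]
orientation: [3.131, -0.251, -0.002]
ft_force: [0.7, -0.5, 0.6]
grip_width: 0.0421
gripper_force: 30.0
```

Request:
apply_moves --increments '[{"twist": [0,0,0],"translation": [-0.01,-0.2,0],"jaw": 0.8},{"twist": [0,0,0],"translation": [-0.01,-0.4,0],"jaw": 0.8},{"twist": [0,0,0],"translation": [-0.02,-0.6,0],"jaw": 0.8},{"twist": [0,0,0],"translation": [-0.03,-0.85,0],"jaw": 0.8},{"twist": [0,0,0],"translation": [-0.03,-0.85,0],"jaw": 0.8},{"twist": [0,0,0],"translation": [-0.03,-0.85,0],"jaw": 0.8},{"twist": [0,0,0],"translation": [-0.03,-0.85,0],"jaw": 0.8}]'

```text
time_s: 12.88
tool_pos: [0.5191, 0.2101, 0.1616]
orientation: [3.131, -0.249, -0.002]
ft_force: [0.3, -0.5, 0.3]
grip_width: 0.0422
gripper_force: 30.0
```

Run:
```python
from h import *
go(.5234,.2112,.042,-.159)
```

```text
t 12.88 pos [0.5191 0.2101 0.1616] grip 0.0422 q6 1.97
  twist [0.001 0.001 0.   ] trans now-axes [ 0.042 -0.018  1.196] trans after-turn axes [ 0.04  -0.017  1.196]
```

Request:
apply_moves --increments '[{"twist": [0,0,0],"translation": [0.04,-0.02,0.15],"jaw": 0.8},{"twist": [0,0,0],"translation": [0.04,-0.02,0.35],"jaw": 0.8},{"twist": [0,0,0],"translation": [0.04,-0.02,0.55],"jaw": 0.8},{"twist": [0,0,0],"translation": [0.04,-0.02,0.75],"jaw": 0.8},{"twist": [0,0,0],"translation": [0.04,-0.02,0.9],"jaw": 0.8},{"twist": [0,0,0],"translation": [0.04,-0.02,0.9],"jaw": 0.8}]'

```text
time_s: 13.38
tool_pos: [0.521, 0.2098, 0.0685]
orientation: [3.129, -0.252, -0.01]
ft_force: [-1.3, -0.9, -0.7]
grip_width: 0.0425
gripper_force: 30.0
```

Request:
apply_moves --increments '[{"twist": [0,0,0],"translation": [0,0,0.1],"jaw": 0.8},{"twist": [0,0,0],"translation": [0,0,0.2],"jaw": 0.8},{"twist": [0,0,0],"translation": [0,0,0.25],"jaw": 0.8},{"twist": [0,0,0],"translation": [0,0,0.29],"jaw": 0.8},{"twist": [0,0,0],"translation": [0,0,0.29],"jaw": 0.8}]'

```text
time_s: 13.8
tool_pos: [0.5239, 0.2118, 0.0431]
orientation: [3.132, -0.25, -0.0]
ft_force: [0.0, -0.2, -0.4]
grip_width: 0.0422
gripper_force: 30.0
```

Run:
```python
from h import *
go(.5234,.2112,.042,-.159)
```

```text
t 13.8 pos [0.5239 0.2118 0.0431] grip 0.0422 q6 1.97
  twist [ 0.  0. -0.] trans now-axes [-0.004  0.007  0.011] trans after-turn axes [-0.004  0.007  0.011]
```

Request:
apply_moves --increments '[{"twist": [0,0,0],"translation": [0,0,0.01],"jaw": 0.8},{"twist": [0,0,0],"translation": [0,0,0.01],"jaw": 0.4},{"twist": [0,0,0],"translation": [0,0,0.01],"jaw": 0.2},{"twist": [0,0,0],"translation": [0,0,0.01],"jaw": 0.1},{"twist": [0,0,0],"translation": [0,0,0.01],"jaw": 0.1},{"twist": [0,0,0],"translation": [0,0,0.01],"jaw": 0.1},{"twist": [0,0,0],"translation": [0,0,0.01],"jaw": 0.1},{"twist": [0,0,0],"translation": [0,0,-0.15],"jaw": 0.1},{"twist": [0,0,0],"translation": [0,0,-0.35],"jaw": 0.1},{"twist": [0,0,0],"translation": [0,0,-0.6],"jaw": 0.1},{"twist": [0,0,0],"translation": [0,0,-0.8],"jaw": 0.1},{"twist": [0,0,0],"translation": [0,0,-1],"jaw": 0}]'

```text
time_s: 14.8
tool_pos: [0.5241, 0.2119, 0.1448]
orientation: [-3.131, 0.25, -0.001]
ft_force: [0.3, -0.1, 0.1]
grip_width: 0.0805
gripper_force: 0.0
```

Run:
```python
from h import *
go(.4773,-.2998,.143,.131)
```

```text
t 14.8 pos [0.5241 0.2119 0.1448] grip 0.0805 q6 1.97
  twist [-0.    -0.    -0.185] trans now-axes [0.35  5.127 0.017] trans after-turn axes [-1.132  5.012  0.018]
```

Request:
apply_moves --increments '[{"twist": [0,0,-0.04],"translation": [0.01,0.2,0],"jaw": 0},{"twist": [0,0,-0.09],"translation": [0.03,0.4,0],"jaw": 0},{"twist": [0,0,-0.14],"translation": [0.04,0.6,0],"jaw": 0},{"twist": [0,0,-0.185],"translation": [0.06,0.87,0],"jaw": 0}]'

```text
time_s: 15.13
tool_pos: [0.516, 0.1251, 0.1439]
orientation: [-3.134, -0.214, -0.001]
ft_force: [0.4, -1.4, 0.1]
grip_width: 0.087
gripper_force: 0.0
```

Request:
apply_moves --increments '[{"twist": [0,0,0],"translation": [-0.05,0.2,0],"jaw": 0},{"twist": [0,0,0],"translation": [-0.1,0.4,0],"jaw": 0},{"twist": [0,0,0],"translation": [-0.14,0.6,0],"jaw": 0},{"twist": [0,0,0],"translation": [-0.19,0.83,0],"jaw": 0}]'

```text
time_s: 15.47
tool_pos: [0.508, 0.0396, 0.1437]
orientation: [-3.135, -0.206, -0.001]
ft_force: [0.3, -0.5, -0.3]
grip_width: 0.087
gripper_force: 0.0
```

Request:
apply_moves --increments '[{"twist": [0,0,0],"translation": [-0.05,0.2,0],"jaw": 0},{"twist": [0,0,0],"translation": [-0.1,0.4,0],"jaw": 0},{"twist": [0,0,0],"translation": [-0.14,0.6,0],"jaw": 0},{"twist": [0,0,0],"translation": [-0.19,0.83,0],"jaw": 0}]'

```text
time_s: 15.8
tool_pos: [0.5, -0.0452, 0.1437]
orientation: [-3.135, -0.206, -0.0]
ft_force: [-0.6, 0.6, 0.3]
grip_width: 0.0871
gripper_force: 0.0
```

Request:
apply_moves --increments '[{"twist": [0,0,0],"translation": [-0.05,0.2,0],"jaw": 0},{"twist": [0,0,0],"translation": [-0.1,0.4,0],"jaw": 0},{"twist": [0,0,0],"translation": [-0.14,0.6,0],"jaw": 0},{"twist": [0,0,0],"translation": [-0.19,0.83,0],"jaw": 0}]'

```text
time_s: 16.13
tool_pos: [0.492, -0.13, 0.1436]
orientation: [-3.135, -0.206, -0.0]
ft_force: [0.8, -1.1, -0.1]
grip_width: 0.0871
gripper_force: 0.0
```

Request:
apply_moves --increments '[{"twist": [0,0,0],"translation": [-0.05,0.2,0],"jaw": 0},{"twist": [0,0,0],"translation": [-0.1,0.4,0],"jaw": 0},{"twist": [0,0,0],"translation": [-0.14,0.6,0],"jaw": 0},{"twist": [0,0,0],"translation": [-0.19,0.83,0],"jaw": 0}]'

```text
time_s: 16.47
tool_pos: [0.484, -0.2147, 0.1436]
orientation: [-3.135, -0.206, -0.0]
ft_force: [-0.0, 0.3, 0.9]
grip_width: 0.0872
gripper_force: 0.0
```

Request:
apply_moves --increments '[{"twist": [0,0,0],"translation": [-0.05,0.2,0],"jaw": 0},{"twist": [0,0,0],"translation": [-0.1,0.4,0],"jaw": 0},{"twist": [0,0,0],"translation": [-0.14,0.6,0],"jaw": 0},{"twist": [0,0,0],"translation": [-0.19,0.83,0],"jaw": 0},{"twist": [0,0,0],"translation": [-0.19,0.83,0],"jaw": 0},{"twist": [0,0,0],"translation": [-0.19,0.83,0],"jaw": 0},{"twist": [0,0,0],"translation": [-0.19,0.83,0],"jaw": 0}]'

```text
time_s: 17.05
tool_pos: [0.476, -0.2983, 0.1433]
orientation: [-3.134, -0.205, 0.0]
ft_force: [0.1, 0.6, -0.3]
grip_width: 0.0872
gripper_force: 0.0
```

```bash
python3 - <<'E'
from h import *
from cell import *
p,d=read_camera("top"); np.savez("t3.npz",p=p,d=d,**get_calibration("top"))
go(.4773,-.2998,.041,.131)
E
python3 chk.py t3.npz
```

```text
t 17.1 pos [ 0.4761 -0.298   0.1434] grip 0.0872 q6 0.74
  twist [-0.  0.  0.] trans now-axes [0.009 0.02  1.024] trans after-turn axes [0.009 0.019 1.024]
-0.138 400 x -0.0709 0.0704 mid -0.0002 y -0.1393 slope -0.006 ztop 0.0843 tilt 0.008
-0.046 615 x -0.1074 0.1088 mid 0.0007 y -0.0475 slope -0.001 ztop 0.0845 tilt 0.0
0.046 0
0.138 0
```

Both are good. Now tube 3.

Request:
apply_moves --increments '[{"twist": [0,0,0],"translation": [0.01,0.02,0.1],"jaw": 0},{"twist": [0,0,0],"translation": [0.01,0.02,0.3],"jaw": 0},{"twist": [0,0,0],"translation": [0.01,0.02,0.5],"jaw": 0},{"twist": [0,0,0],"translation": [0.01,0.02,0.7],"jaw": 0},{"twist": [0,0,0],"translation": [0.01,0.02,0.85],"jaw": 0},{"twist": [0,0,0],"translation": [0.01,0.02,1.01],"jaw": 0},{"twist": [0,0,0],"translation": [0.01,0.02,1],"jaw": 0},{"twist": [0,0,0],"translation": [0.01,0.02,1],"jaw": 0}]'

```text
apply_moves: Invalid argument: increments='[{"twist":[0,0,0],"translation":[0.01,0.02,0.1],"jaw":0},{"twist":[0,0,0],"translation":[0.01,0.02,0.3],"jaw":0},{"twist":[0,0,0],"translation":[0.01,0.02,0.5],"jaw":0},{"twist":[0,0,0],"translation"...(449 chars total, truncated) does not match type={"type": "array", "items": {"type": "object", "properties": {"twist": {"type": "array", "items": {"type": "number", "minimum": -1, "maximum": 1}}, "translation": {"type": "array", "items": {"type": "number", "minimum": -1, "maximum": 1}}, "jaw": {"type": "number"}}}}
```

Run:
```python
from h import *
go(.4773,-.2998,.041,.131)
```

```text
t 17.1 pos [ 0.4761 -0.298   0.1434] grip 0.0872 q6 0.74
  twist [-0.  0.  0.] trans now-axes [0.009 0.02  1.024] trans after-turn axes [0.009 0.019 1.024]
```

I typed 1.01, which is over the limit. Sending it again.

Request:
apply_moves --increments '[{"twist": [0,0,0],"translation": [0.01,0.02,0.1],"jaw": 0},{"twist": [0,0,0],"translation": [0.01,0.02,0.3],"jaw": 0},{"twist": [0,0,0],"translation": [0.01,0.02,0.5],"jaw": 0},{"twist": [0,0,0],"translation": [0.01,0.02,0.7],"jaw": 0},{"twist": [0,0,0],"translation": [0.01,0.02,0.85],"jaw": 0},{"twist": [0,0,0],"translation": [0.01,0.02,1],"jaw": 0},{"twist": [0,0,0],"translation": [0.01,0.02,1],"jaw": 0},{"twist": [0,0,0],"translation": [0.01,0.02,1],"jaw": 0}]'

```text
time_s: 17.77
tool_pos: [0.4768, -0.2993, 0.0422]
orientation: [-3.133, -0.207, 0.003]
ft_force: [-0.0, -0.1, 0.9]
grip_width: 0.0869
gripper_force: 0.0
```

Run:
```python
from h import *
go(.4773,-.2998,.041,.131)
```

```text
t 17.77 pos [ 0.4768 -0.2993  0.0422] grip 0.0869 q6 0.74
  twist [-0.001  0.001  0.001] trans now-axes [0.005 0.006 0.012] trans after-turn axes [0.005 0.006 0.012]
```

Request:
apply_moves --increments '[{"twist": [0,0,0],"translation": [0,0,0.01],"jaw": 0.4},{"twist": [0,0,0],"translation": [0,0,0.01],"jaw": 0.8},{"twist": [0,0,0],"translation": [0,0,0.01],"jaw": 0.8},{"twist": [0,0,0],"translation": [0,0,0.01],"jaw": 0.8},{"twist": [0,0,0],"translation": [0,0,0.01],"jaw": 0.8},{"twist": [0,0,0],"translation": [0,0,0.01],"jaw": 0.8},{"twist": [0,0,0],"translation": [0,0,0.01],"jaw": 0.8},{"twist": [0,0,0],"translation": [0,0,0.01],"jaw": 0.8},{"twist": [0,0,0],"translation": [0,0,0.01],"jaw": 0.8},{"twist": [0,0,0],"translation": [0,0,0.01],"jaw": 0.8},{"twist": [0,0,0],"translation": [0,0,0.01],"jaw": 0.8},{"twist": [0,0,0],"translation": [0,0,0.01],"jaw": 0.8}]'

```text
time_s: 18.77
tool_pos: [0.4775, -0.3008, 0.0427]
orientation: [3.135, 0.206, 0.0]
ft_force: [-0.6, 0.2, 1.6]
grip_width: 0.042
gripper_force: 30.0
```

Request:
apply_moves --increments '[{"twist": [0,0,0],"translation": [0,0,-0.05],"jaw": 0.8},{"twist": [0,0,0],"translation": [0,0,-0.2],"jaw": 0.8},{"twist": [0,0,0],"translation": [0,0,-0.4],"jaw": 0.8},{"twist": [0,0,0],"translation": [0,0,-0.6],"jaw": 0.8},{"twist": [0,0,0],"translation": [0,0,-0.8],"jaw": 0.8},{"twist": [0,0,0],"translation": [0,0,-1],"jaw": 0.8},{"twist": [0,0,0],"translation": [0,0,-1],"jaw": 0.8},{"twist": [0,0,0],"translation": [0,0,-1],"jaw": 0.8},{"twist": [0,0,0],"translation": [0,0,-1],"jaw": 0.8}]'

```text
time_s: 19.52
tool_pos: [0.477, -0.3002, 0.1416]
orientation: [-3.134, -0.206, 0.001]
ft_force: [0.2, -0.0, -0.3]
grip_width: 0.042
gripper_force: 30.0
```

Run:
```python
from h import *
go(.538,.3021,.165,-.159)
```

```text
t 19.52 pos [ 0.477  -0.3002  0.1416] grip 0.042 q6 0.74
  twist [-0.001  0.001  0.185] trans now-axes [ 1.393 -5.892 -0.23 ] trans after-turn axes [-0.351 -6.044 -0.234]
```

Request:
apply_moves --increments '[{"twist": [0,0,0.04],"translation": [0.05,-0.15,-0.1],"jaw": 0.8},{"twist": [0,0,0.09],"translation": [0.1,-0.35,-0.23],"jaw": 0.8},{"twist": [0,0,0.14],"translation": [0.15,-0.6,-0.23],"jaw": 0.8},{"twist": [0,0,0.185],"translation": [0.2,-0.84,-0.23],"jaw": 0.8}]'

```text
time_s: 19.85
tool_pos: [0.4858, -0.2138, 0.1644]
orientation: [-3.13, 0.258, 0.002]
ft_force: [0.2, 0.6, 0.2]
grip_width: 0.042
gripper_force: 30.0
```

Request:
apply_moves --increments '[{"twist": [0,0,0],"translation": [-0.01,-0.22,0],"jaw": 0.8},{"twist": [0,0,0],"translation": [-0.02,-0.44,0],"jaw": 0.8},{"twist": [0,0,0],"translation": [-0.04,-0.65,0],"jaw": 0.8},{"twist": [0,0,0],"translation": [-0.05,-0.86,0],"jaw": 0.8}]'

```text
time_s: 20.18
tool_pos: [0.4937, -0.1275, 0.1635]
orientation: [-3.13, 0.25, 0.005]
ft_force: [0.5, -0.0, -0.0]
grip_width: 0.0422
gripper_force: 30.0
```

Request:
apply_moves --increments '[{"twist": [0,0,0],"translation": [-0.01,-0.22,0],"jaw": 0.8},{"twist": [0,0,0],"translation": [-0.02,-0.44,0],"jaw": 0.8},{"twist": [0,0,0],"translation": [-0.04,-0.65,0],"jaw": 0.8},{"twist": [0,0,0],"translation": [-0.05,-0.86,0],"jaw": 0.8}]'

```text
time_s: 20.52
tool_pos: [0.5024, -0.042, 0.1635]
orientation: [-3.131, 0.25, 0.005]
ft_force: [-0.0, -0.6, -0.8]
grip_width: 0.0425
gripper_force: 30.0
```

Request:
apply_moves --increments '[{"twist": [0,0,0],"translation": [-0.01,-0.22,0],"jaw": 0.8},{"twist": [0,0,0],"translation": [-0.02,-0.44,0],"jaw": 0.8},{"twist": [0,0,0],"translation": [-0.04,-0.65,0],"jaw": 0.8},{"twist": [0,0,0],"translation": [-0.05,-0.86,0],"jaw": 0.8}]'

```text
time_s: 20.85
tool_pos: [0.5111, 0.0435, 0.1635]
orientation: [-3.132, 0.25, 0.006]
ft_force: [1.8, -0.1, 0.4]
grip_width: 0.0423
gripper_force: 30.0
```

Request:
apply_moves --increments '[{"twist": [0,0,0],"translation": [-0.01,-0.22,0],"jaw": 0.8},{"twist": [0,0,0],"translation": [-0.02,-0.44,0],"jaw": 0.8},{"twist": [0,0,0],"translation": [-0.04,-0.65,0],"jaw": 0.8},{"twist": [0,0,0],"translation": [-0.05,-0.86,0],"jaw": 0.8}]'

```text
time_s: 21.18
tool_pos: [0.5198, 0.1291, 0.1634]
orientation: [3.131, -0.25, -0.006]
ft_force: [0.2, -0.7, 0.1]
grip_width: 0.0422
gripper_force: 30.0
```

Request:
apply_moves --increments '[{"twist": [0,0,0],"translation": [-0.01,-0.22,0],"jaw": 0.8},{"twist": [0,0,0],"translation": [-0.02,-0.44,0],"jaw": 0.8},{"twist": [0,0,0],"translation": [-0.04,-0.65,0],"jaw": 0.8},{"twist": [0,0,0],"translation": [-0.05,-0.86,0],"jaw": 0.8}]'

```text
time_s: 21.52
tool_pos: [0.5285, 0.2146, 0.1632]
orientation: [3.13, -0.25, -0.006]
ft_force: [0.3, -0.2, -0.6]
grip_width: 0.0422
gripper_force: 30.0
```

Request:
apply_moves --increments '[{"twist": [0,0,0],"translation": [-0.01,-0.22,0],"jaw": 0.8},{"twist": [0,0,0],"translation": [-0.02,-0.44,0],"jaw": 0.8},{"twist": [0,0,0],"translation": [-0.04,-0.65,0],"jaw": 0.8},{"twist": [0,0,0],"translation": [-0.05,-0.86,0],"jaw": 0.8},{"twist": [0,0,0],"translation": [-0.05,-0.86,0],"jaw": 0.8},{"twist": [0,0,0],"translation": [-0.05,-0.86,0],"jaw": 0.8},{"twist": [0,0,0],"translation": [-0.05,-0.86,0],"jaw": 0.8}]'

```text
time_s: 22.1
tool_pos: [0.5377, 0.2987, 0.1638]
orientation: [3.13, -0.25, -0.004]
ft_force: [-0.7, -0.6, -0.8]
grip_width: 0.042
gripper_force: 30.0
```

Run:
```python
from h import *
go(.538,.3021,.042,-.159)
```

```text
t 22.1 pos [0.5377 0.2987 0.1638] grip 0.042 q6 2.11
  twist [ 0.001  0.001 -0.   ] trans now-axes [ 1.000e-03 -3.600e-02  1.218e+00] trans after-turn axes [-0.002 -0.034  1.218]
```

Request:
apply_moves --increments '[{"twist": [0,0,0],"translation": [0,-0.035,0.15],"jaw": 0.8},{"twist": [0,0,0],"translation": [0,-0.035,0.35],"jaw": 0.8},{"twist": [0,0,0],"translation": [0,-0.035,0.55],"jaw": 0.8},{"twist": [0,0,0],"translation": [0,-0.035,0.75],"jaw": 0.8},{"twist": [0,0,0],"translation": [0,-0.035,0.9],"jaw": 0.8},{"twist": [0,0,0],"translation": [0,-0.035,0.9],"jaw": 0.8}]'

```text
time_s: 22.6
tool_pos: [0.5361, 0.3003, 0.071]
orientation: [3.128, -0.252, -0.011]
ft_force: [-1.1, 0.4, -0.9]
grip_width: 0.0422
gripper_force: 30.0
```

Request:
apply_moves --increments '[{"twist": [0,0,0],"translation": [0,0,0.1],"jaw": 0.8},{"twist": [0,0,0],"translation": [0,0,0.2],"jaw": 0.8},{"twist": [0,0,0],"translation": [0,0,0.26],"jaw": 0.8},{"twist": [0,0,0],"translation": [0,0,0.31],"jaw": 0.8},{"twist": [0,0,0],"translation": [0,0,0.31],"jaw": 0.8}]'

```text
time_s: 23.02
tool_pos: [0.5385, 0.3026, 0.0435]
orientation: [3.131, -0.25, -0.002]
ft_force: [0.8, -0.6, -1.3]
grip_width: 0.0421
gripper_force: 30.0
```

Run:
```python
from h import *
go(.538,.3021,.042,-.159)
```

```text
t 23.02 pos [0.5385 0.3026 0.0435] grip 0.0421 q6 2.11
  twist [ 0.001  0.001 -0.   ] trans now-axes [-0.004  0.005  0.015] trans after-turn axes [-0.004  0.005  0.015]
```

Request:
apply_moves --increments '[{"twist": [0,0,0],"translation": [0,0,0.015],"jaw": 0.8},{"twist": [0,0,0],"translation": [0,0,0.015],"jaw": 0.4},{"twist": [0,0,0],"translation": [0,0,0.015],"jaw": 0.2},{"twist": [0,0,0],"translation": [0,0,0.015],"jaw": 0.1},{"twist": [0,0,0],"translation": [0,0,0.015],"jaw": 0.1},{"twist": [0,0,0],"translation": [0,0,0.015],"jaw": 0.1},{"twist": [0,0,0],"translation": [0,0,0.015],"jaw": 0.1},{"twist": [0,0,0],"translation": [0,0,-0.15],"jaw": 0.1},{"twist": [0,0,0],"translation": [0,0,-0.35],"jaw": 0.1},{"twist": [0,0,0],"translation": [0,0,-0.6],"jaw": 0.1},{"twist": [0,0,0],"translation": [0,0,-0.8],"jaw": 0.1},{"twist": [0,0,0],"translation": [0,0,-1],"jaw": 0}]'

```text
time_s: 24.02
tool_pos: [0.5392, 0.303, 0.1459]
orientation: [-3.131, 0.25, -0.001]
ft_force: [0.5, 0.4, 0.4]
grip_width: 0.0805
gripper_force: 0.0
```

Run:
```python
from h import *
go(.4903,-.3909,.143,.131)
```

```text
t 24.02 pos [0.5392 0.303  0.1459] grip 0.0805 q6 2.11
  twist [-0.    -0.    -0.185] trans now-axes [0.617 6.929 0.027] trans after-turn axes [-1.392  6.815  0.029]
```

Request:
apply_moves --increments '[{"twist": [0,0,-0.04],"translation": [0.02,0.2,0],"jaw": 0},{"twist": [0,0,-0.09],"translation": [0.04,0.4,0],"jaw": 0},{"twist": [0,0,-0.14],"translation": [0.06,0.6,0],"jaw": 0},{"twist": [0,0,-0.185],"translation": [0.08,0.87,0],"jaw": 0}]'

```text
time_s: 24.35
tool_pos: [0.5332, 0.2158, 0.1449]
orientation: [-3.134, -0.214, -0.001]
ft_force: [-0.3, -0.8, 0.5]
grip_width: 0.087
gripper_force: 0.0
```

Request:
apply_moves --increments '[{"twist": [0,0,0],"translation": [-0.04,0.21,0],"jaw": 0},{"twist": [0,0,0],"translation": [-0.09,0.43,0],"jaw": 0},{"twist": [0,0,0],"translation": [-0.13,0.64,0],"jaw": 0},{"twist": [0,0,0],"translation": [-0.17,0.85,0],"jaw": 0}]'

```text
time_s: 24.68
tool_pos: [0.5273, 0.1282, 0.1447]
orientation: [3.135, 0.206, 0.0]
ft_force: [1.0, -0.3, 0.4]
grip_width: 0.087
gripper_force: 0.0
```

Request:
apply_moves --increments '[{"twist": [0,0,0],"translation": [-0.04,0.21,0],"jaw": 0},{"twist": [0,0,0],"translation": [-0.09,0.43,0],"jaw": 0},{"twist": [0,0,0],"translation": [-0.13,0.64,0],"jaw": 0},{"twist": [0,0,0],"translation": [-0.17,0.85,0],"jaw": 0}]'

```text
time_s: 25.02
tool_pos: [0.5216, 0.0417, 0.1447]
orientation: [3.135, 0.206, 0.001]
ft_force: [0.2, 0.0, -0.0]
grip_width: 0.0873
gripper_force: 0.0
```

Request:
apply_moves --increments '[{"twist": [0,0,0],"translation": [-0.04,0.21,0],"jaw": 0},{"twist": [0,0,0],"translation": [-0.09,0.43,0],"jaw": 0},{"twist": [0,0,0],"translation": [-0.13,0.64,0],"jaw": 0},{"twist": [0,0,0],"translation": [-0.17,0.85,0],"jaw": 0}]'

```text
time_s: 25.35
tool_pos: [0.5159, -0.0448, 0.1447]
orientation: [3.135, 0.206, 0.001]
ft_force: [0.4, 0.2, 0.1]
grip_width: 0.0871
gripper_force: 0.0
```

Request:
apply_moves --increments '[{"twist": [0,0,0],"translation": [-0.04,0.21,0],"jaw": 0},{"twist": [0,0,0],"translation": [-0.09,0.43,0],"jaw": 0},{"twist": [0,0,0],"translation": [-0.13,0.64,0],"jaw": 0},{"twist": [0,0,0],"translation": [-0.17,0.85,0],"jaw": 0}]'

```text
time_s: 25.68
tool_pos: [0.5101, -0.1313, 0.1447]
orientation: [3.135, 0.206, 0.0]
ft_force: [-0.3, -0.2, -0.2]
grip_width: 0.0873
gripper_force: 0.0
```

Request:
apply_moves --increments '[{"twist": [0,0,0],"translation": [-0.04,0.21,0],"jaw": 0},{"twist": [0,0,0],"translation": [-0.09,0.43,0],"jaw": 0},{"twist": [0,0,0],"translation": [-0.13,0.64,0],"jaw": 0},{"twist": [0,0,0],"translation": [-0.17,0.85,0],"jaw": 0}]'

```text
time_s: 26.02
tool_pos: [0.5044, -0.2179, 0.1447]
orientation: [3.135, 0.206, 0.0]
ft_force: [0.9, -0.1, -0.8]
grip_width: 0.0868
gripper_force: 0.0
```

Request:
apply_moves --increments '[{"twist": [0,0,0],"translation": [-0.04,0.21,0],"jaw": 0},{"twist": [0,0,0],"translation": [-0.09,0.43,0],"jaw": 0},{"twist": [0,0,0],"translation": [-0.13,0.64,0],"jaw": 0},{"twist": [0,0,0],"translation": [-0.17,0.85,0],"jaw": 0}]'

```text
time_s: 26.35
tool_pos: [0.4986, -0.3044, 0.1446]
orientation: [3.135, 0.206, 0.0]
ft_force: [-0.2, 0.4, 0.5]
grip_width: 0.0872
gripper_force: 0.0
```

Request:
apply_moves --increments '[{"twist": [0,0,0],"translation": [-0.04,0.21,0],"jaw": 0},{"twist": [0,0,0],"translation": [-0.09,0.43,0],"jaw": 0},{"twist": [0,0,0],"translation": [-0.13,0.64,0],"jaw": 0},{"twist": [0,0,0],"translation": [-0.18,0.85,0],"jaw": 0},{"twist": [0,0,0],"translation": [-0.18,0.85,0],"jaw": 0},{"twist": [0,0,0],"translation": [-0.18,0.85,0],"jaw": 0},{"twist": [0,0,0],"translation": [-0.18,0.85,0],"jaw": 0}]'

```text
time_s: 26.93
tool_pos: [0.492, -0.3892, 0.1443]
orientation: [-3.134, -0.206, 0.0]
ft_force: [0.8, 0.3, 0.7]
grip_width: 0.0868
gripper_force: 0.0
```

```bash
python3 - <<'E'
from h import *
from cell import *
p,d=read_camera("top"); np.savez("t4.npz",p=p,d=d,**get_calibration("top"))
go(.4903,-.3909,.041,.131)
E
python3 chk.py t4.npz
```

```text
t 26.98 pos [ 0.4921 -0.3889  0.1443] grip 0.0872 q6 0.64
  twist [-0.001  0.     0.   ] trans now-axes [-0.02   0.019  1.033] trans after-turn axes [-0.021  0.018  1.033]
-0.138 394 x -0.0709 0.0706 mid -0.0001 y -0.1391 slope 0.001 ztop 0.0846 tilt -0.006
-0.046 619 x -0.1073 0.1082 mid 0.0004 y -0.0474 slope -0.0 ztop 0.0843 tilt 0.0
0.046 561 x -0.0965 0.099 mid 0.0012 y 0.044 slope -0.0 ztop 0.0842 tilt -0.001
0.138 0
```

Three are seated. Now tube 4.

Request:
apply_moves --increments '[{"twist": [0,0,0],"translation": [-0.02,0.02,0.1],"jaw": 0},{"twist": [0,0,0],"translation": [-0.02,0.02,0.3],"jaw": 0},{"twist": [0,0,0],"translation": [-0.02,0.02,0.5],"jaw": 0},{"twist": [0,0,0],"translation": [-0.02,0.02,0.7],"jaw": 0},{"twist": [0,0,0],"translation": [-0.02,0.02,0.85],"jaw": 0},{"twist": [0,0,0],"translation": [-0.02,0.02,1],"jaw": 0},{"twist": [0,0,0],"translation": [-0.02,0.02,1],"jaw": 0},{"twist": [0,0,0],"translation": [-0.02,0.02,1],"jaw": 0}]'

```text
time_s: 27.65
tool_pos: [0.4897, -0.3906, 0.0431]
orientation: [-3.132, -0.207, 0.003]
ft_force: [0.6, -1.1, 0.4]
grip_width: 0.0867
gripper_force: 0.0
```

Run:
```python
from h import *
go(.4903,-.3909,.041,.131)
```

```text
t 27.65 pos [ 0.4897 -0.3906  0.0431] grip 0.0867 q6 0.64
  twist [-0.002  0.001  0.001] trans now-axes [0.006 0.004 0.021] trans after-turn axes [0.006 0.004 0.021]
```

Request:
apply_moves --increments '[{"twist": [0,0,0],"translation": [0,0,0.02],"jaw": 0.4},{"twist": [0,0,0],"translation": [0,0,0.02],"jaw": 0.8},{"twist": [0,0,0],"translation": [0,0,0.02],"jaw": 0.8},{"twist": [0,0,0],"translation": [0,0,0.02],"jaw": 0.8},{"twist": [0,0,0],"translation": [0,0,0.02],"jaw": 0.8},{"twist": [0,0,0],"translation": [0,0,0.02],"jaw": 0.8},{"twist": [0,0,0],"translation": [0,0,0.02],"jaw": 0.8},{"twist": [0,0,0],"translation": [0,0,0.02],"jaw": 0.8},{"twist": [0,0,0],"translation": [0,0,0.02],"jaw": 0.8},{"twist": [0,0,0],"translation": [0,0,0.02],"jaw": 0.8},{"twist": [0,0,0],"translation": [0,0,0.02],"jaw": 0.8},{"twist": [0,0,0],"translation": [0,0,0.02],"jaw": 0.8}]'

```text
time_s: 28.65
tool_pos: [0.4904, -0.3922, 0.0426]
orientation: [3.135, 0.206, 0.0]
ft_force: [0.2, 0.2, 1.8]
grip_width: 0.0426
gripper_force: 30.0
```

Request:
apply_moves --increments '[{"twist": [0,0,0],"translation": [0,0,-0.05],"jaw": 0.8},{"twist": [0,0,0],"translation": [0,0,-0.2],"jaw": 0.8},{"twist": [0,0,0],"translation": [0,0,-0.4],"jaw": 0.8},{"twist": [0,0,0],"translation": [0,0,-0.6],"jaw": 0.8},{"twist": [0,0,0],"translation": [0,0,-0.8],"jaw": 0.8},{"twist": [0,0,0],"translation": [0,0,-1],"jaw": 0.8},{"twist": [0,0,0],"translation": [0,0,-1],"jaw": 0.8},{"twist": [0,0,0],"translation": [0,0,-1],"jaw": 0.8},{"twist": [0,0,0],"translation": [0,0,-1],"jaw": 0.8}]'

```text
time_s: 29.4
tool_pos: [0.49, -0.3916, 0.1416]
orientation: [-3.134, -0.206, 0.001]
ft_force: [-0.4, 0.2, -0.6]
grip_width: 0.0423
gripper_force: 30.0
```

Run:
```python
from h import *
go(.5526,.3929,.165,-.159)
```

```text
t 29.4 pos [ 0.49   -0.3916  0.1416] grip 0.0423 q6 0.64
  twist [-0.001  0.001  0.185] trans now-axes [ 1.648 -7.696 -0.228] trans after-turn axes [-0.624 -7.846 -0.234]
```

Request:
apply_moves --increments '[{"twist": [0,0,0.04],"translation": [0.04,-0.15,-0.1],"jaw": 0.8},{"twist": [0,0,0.09],"translation": [0.08,-0.37,-0.23],"jaw": 0.8},{"twist": [0,0,0.14],"translation": [0.13,-0.6,-0.23],"jaw": 0.8},{"twist": [0,0,0.185],"translation": [0.18,-0.85,-0.23],"jaw": 0.8}]'

```text
time_s: 29.73
tool_pos: [0.4966, -0.3047, 0.1644]
orientation: [-3.13, 0.258, 0.002]
ft_force: [0.2, -0.1, 0.3]
grip_width: 0.0422
gripper_force: 30.0
```

Request:
apply_moves --increments '[{"twist": [0,0,0],"translation": [-0.02,-0.22,0],"jaw": 0.8},{"twist": [0,0,0],"translation": [-0.03,-0.44,0],"jaw": 0.8},{"twist": [0,0,0],"translation": [-0.05,-0.65,0],"jaw": 0.8},{"twist": [0,0,0],"translation": [-0.07,-0.87,0],"jaw": 0.8}]'

```text
time_s: 30.07
tool_pos: [0.5029, -0.2168, 0.1634]
orientation: [-3.13, 0.25, 0.005]
ft_force: [-0.1, 0.4, 0.5]
grip_width: 0.0418
gripper_force: 30.0
```

Request:
apply_moves --increments '[{"twist": [0,0,0],"translation": [-0.02,-0.22,0],"jaw": 0.8},{"twist": [0,0,0],"translation": [-0.03,-0.44,0],"jaw": 0.8},{"twist": [0,0,0],"translation": [-0.05,-0.65,0],"jaw": 0.8},{"twist": [0,0,0],"translation": [-0.07,-0.87,0],"jaw": 0.8}]'

```text
time_s: 30.4
tool_pos: [0.5097, -0.13, 0.1635]
orientation: [-3.131, 0.25, 0.005]
ft_force: [0.7, -0.4, 0.2]
grip_width: 0.0422
gripper_force: 30.0
```

Request:
apply_moves --increments '[{"twist": [0,0,0],"translation": [-0.02,-0.22,0],"jaw": 0.8},{"twist": [0,0,0],"translation": [-0.03,-0.44,0],"jaw": 0.8},{"twist": [0,0,0],"translation": [-0.05,-0.65,0],"jaw": 0.8},{"twist": [0,0,0],"translation": [-0.07,-0.87,0],"jaw": 0.8}]'

```text
time_s: 30.73
tool_pos: [0.5165, -0.0432, 0.1635]
orientation: [-3.131, 0.25, 0.005]
ft_force: [0.7, -0.1, -0.9]
grip_width: 0.042
gripper_force: 30.0
```

Request:
apply_moves --increments '[{"twist": [0,0,0],"translation": [-0.02,-0.22,0],"jaw": 0.8},{"twist": [0,0,0],"translation": [-0.03,-0.44,0],"jaw": 0.8},{"twist": [0,0,0],"translation": [-0.05,-0.65,0],"jaw": 0.8},{"twist": [0,0,0],"translation": [-0.07,-0.87,0],"jaw": 0.8}]'

```text
time_s: 31.07
tool_pos: [0.5234, 0.0436, 0.1635]
orientation: [3.131, -0.25, -0.005]
ft_force: [-0.1, 0.5, -0.5]
grip_width: 0.0421
gripper_force: 30.0
```

Request:
apply_moves --increments '[{"twist": [0,0,0],"translation": [-0.02,-0.22,0],"jaw": 0.8},{"twist": [0,0,0],"translation": [-0.03,-0.44,0],"jaw": 0.8},{"twist": [0,0,0],"translation": [-0.05,-0.65,0],"jaw": 0.8},{"twist": [0,0,0],"translation": [-0.07,-0.87,0],"jaw": 0.8}]'

```text
time_s: 31.4
tool_pos: [0.5303, 0.1305, 0.1634]
orientation: [3.131, -0.25, -0.005]
ft_force: [0.8, 0.2, -0.9]
grip_width: 0.0423
gripper_force: 30.0
```

Request:
apply_moves --increments '[{"twist": [0,0,0],"translation": [-0.02,-0.22,0],"jaw": 0.8},{"twist": [0,0,0],"translation": [-0.03,-0.44,0],"jaw": 0.8},{"twist": [0,0,0],"translation": [-0.05,-0.65,0],"jaw": 0.8},{"twist": [0,0,0],"translation": [-0.07,-0.87,0],"jaw": 0.8}]'

```text
time_s: 31.73
tool_pos: [0.5372, 0.2173, 0.1633]
orientation: [3.13, -0.25, -0.005]
ft_force: [-0.4, 0.1, 0.6]
grip_width: 0.042
gripper_force: 30.0
```

Request:
apply_moves --increments '[{"twist": [0,0,0],"translation": [-0.02,-0.22,0],"jaw": 0.8},{"twist": [0,0,0],"translation": [-0.03,-0.44,0],"jaw": 0.8},{"twist": [0,0,0],"translation": [-0.05,-0.65,0],"jaw": 0.8},{"twist": [0,0,0],"translation": [-0.07,-0.87,0],"jaw": 0.8}]'

```text
time_s: 32.07
tool_pos: [0.5441, 0.3041, 0.163]
orientation: [3.13, -0.25, -0.005]
ft_force: [0.2, -0.2, 0.4]
grip_width: 0.042
gripper_force: 30.0
```

Request:
apply_moves --increments '[{"twist": [0,0,0],"translation": [-0.02,-0.22,0],"jaw": 0.8},{"twist": [0,0,0],"translation": [-0.03,-0.44,0],"jaw": 0.8},{"twist": [0,0,0],"translation": [-0.05,-0.65,0],"jaw": 0.8},{"twist": [0,0,0],"translation": [-0.07,-0.88,0],"jaw": 0.8},{"twist": [0,0,0],"translation": [-0.07,-0.88,0],"jaw": 0.8},{"twist": [0,0,0],"translation": [-0.07,-0.88,0],"jaw": 0.8},{"twist": [0,0,0],"translation": [-0.07,-0.88,0],"jaw": 0.8}]'

```text
time_s: 32.65
tool_pos: [0.5516, 0.3907, 0.1636]
orientation: [3.13, -0.25, -0.004]
ft_force: [-0.2, -0.1, 0.4]
grip_width: 0.0421
gripper_force: 30.0
```

Run:
```python
from h import *
go(.5526,.3929,.042,-.159)
```

```text
t 32.65 pos [0.5516 0.3907 0.1636] grip 0.0421 q6 2.23
  twist [ 0.001  0.001 -0.   ] trans now-axes [ 0.01  -0.026  1.216] trans after-turn axes [ 0.007 -0.023  1.216]
```

Request:
apply_moves --increments '[{"twist": [0,0,0],"translation": [0,-0.025,0.15],"jaw": 0.8},{"twist": [0,0,0],"translation": [0,-0.025,0.35],"jaw": 0.8},{"twist": [0,0,0],"translation": [0,-0.025,0.55],"jaw": 0.8},{"twist": [0,0,0],"translation": [0,-0.025,0.75],"jaw": 0.8},{"twist": [0,0,0],"translation": [0,-0.025,0.9],"jaw": 0.8},{"twist": [0,0,0],"translation": [0,-0.025,0.9],"jaw": 0.8}]'

```text
time_s: 33.15
tool_pos: [0.5499, 0.3916, 0.07]
orientation: [3.127, -0.251, -0.011]
ft_force: [-1.1, -0.1, -1.1]
grip_width: 0.042
gripper_force: 30.0
```

Request:
apply_moves --increments '[{"twist": [0,0,0],"translation": [0,0,0.1],"jaw": 0.8},{"twist": [0,0,0],"translation": [0,0,0.2],"jaw": 0.8},{"twist": [0,0,0],"translation": [0,0,0.26],"jaw": 0.8},{"twist": [0,0,0],"translation": [0,0,0.32],"jaw": 0.8},{"twist": [0,0,0],"translation": [0,0,0.32],"jaw": 0.8}]'

```text
time_s: 33.57
tool_pos: [0.553, 0.3942, 0.0431]
orientation: [-3.131, 0.25, -0.0]
ft_force: [0.2, -0.7, 1.1]
grip_width: 0.0419
gripper_force: 30.0
```

Run:
```python
from h import *
go(.5526,.3929,.042,-.159)
```

```text
t 33.57 pos [0.553  0.3942 0.0431] grip 0.0419 q6 2.23
  twist [-0. -0. -0.] trans now-axes [-0.002  0.014  0.011] trans after-turn axes [-0.002  0.014  0.011]
```

Release, rise, and back off to the right for a clear view.

Request:
apply_moves --increments '[{"twist": [0,0,0],"translation": [0,0.01,0.01],"jaw": 0.8},{"twist": [0,0,0],"translation": [0,0.01,0.01],"jaw": 0.4},{"twist": [0,0,0],"translation": [0,0.01,0.01],"jaw": 0.2},{"twist": [0,0,0],"translation": [0,0.01,0.01],"jaw": 0.1},{"twist": [0,0,0],"translation": [0,0.01,0.01],"jaw": 0.1},{"twist": [0,0,0],"translation": [0,0.01,0.01],"jaw": 0.1},{"twist": [0,0,0],"translation": [0,0.01,0.01],"jaw": 0.1},{"twist": [0,0,0],"translation": [0,0.01,-0.15],"jaw": 0.1},{"twist": [0,0,0],"translation": [0,0.01,-0.35],"jaw": 0.1},{"twist": [0,0,0],"translation": [0,0.01,-0.6],"jaw": 0.1},{"twist": [0,0,0],"translation": [0,0.01,-0.8],"jaw": 0.1},{"twist": [0,0,0],"translation": [0,0.01,-1],"jaw": 0}]'

```text
time_s: 34.57
tool_pos: [0.5528, 0.3931, 0.1449]
orientation: [-3.131, 0.25, -0.001]
ft_force: [0.3, -0.4, 0.3]
grip_width: 0.0806
gripper_force: 0.0
```

Request:
apply_moves --increments '[{"twist": [0,0,0],"translation": [0,0.25,-0.2],"jaw": 0},{"twist": [0,0,0],"translation": [0,0.5,-0.4],"jaw": 0},{"twist": [0,0,0],"translation": [0,0.75,-0.4],"jaw": 0},{"twist": [0,0,0],"translation": [0,1,-0.4],"jaw": 0}]'

```text
time_s: 34.9
tool_pos: [0.5376, 0.294, 0.1859]
orientation: [-3.13, 0.249, -0.006]
ft_force: [0.1, -0.6, -0.1]
grip_width: 0.0867
gripper_force: 0.0
```

Request:
apply_moves --increments '[{"twist": [0,0,0],"translation": [0,0.25,0],"jaw": 0},{"twist": [0,0,0],"translation": [0,0.5,0],"jaw": 0},{"twist": [0,0,0],"translation": [0,0.75,0],"jaw": 0},{"twist": [0,0,0],"translation": [0,1,0],"jaw": 0}]'

```text
time_s: 35.23
tool_pos: [0.5206, 0.1945, 0.1837]
orientation: [-3.132, 0.25, -0.001]
ft_force: [0.5, 0.5, -0.3]
grip_width: 0.0867
gripper_force: 0.0
```

Request:
apply_moves --increments '[{"twist": [0,0,0],"translation": [0,0.25,0],"jaw": 0},{"twist": [0,0,0],"translation": [0,0.5,0],"jaw": 0},{"twist": [0,0,0],"translation": [0,0.75,0],"jaw": 0},{"twist": [0,0,0],"translation": [0,1,0],"jaw": 0}]'

```text
time_s: 35.57
tool_pos: [0.5047, 0.0958, 0.1838]
orientation: [-3.132, 0.25, -0.001]
ft_force: [1.1, -0.1, -0.5]
grip_width: 0.0874
gripper_force: 0.0
```

Request:
apply_moves --increments '[{"twist": [0,0,0],"translation": [0,0.25,0],"jaw": 0},{"twist": [0,0,0],"translation": [0,0.5,0],"jaw": 0},{"twist": [0,0,0],"translation": [0,0.75,0],"jaw": 0},{"twist": [0,0,0],"translation": [0,1,0],"jaw": 0}]'

```text
time_s: 35.9
tool_pos: [0.4889, -0.003, 0.1838]
orientation: [3.132, -0.25, 0.001]
ft_force: [1.3, -0.4, -0.1]
grip_width: 0.0871
gripper_force: 0.0
```

Request:
apply_moves --increments '[{"twist": [0,0,0],"translation": [0,0.25,0],"jaw": 0},{"twist": [0,0,0],"translation": [0,0.5,0],"jaw": 0},{"twist": [0,0,0],"translation": [0,0.75,0],"jaw": 0},{"twist": [0,0,0],"translation": [0,1,0],"jaw": 0}]'

```text
time_s: 36.23
tool_pos: [0.473, -0.1017, 0.1838]
orientation: [3.131, -0.25, 0.001]
ft_force: [0.5, 0.3, 0.0]
grip_width: 0.087
gripper_force: 0.0
```

Request:
apply_moves --increments '[{"twist": [0,0,0],"translation": [0,0.25,0],"jaw": 0},{"twist": [0,0,0],"translation": [0,0.5,0],"jaw": 0},{"twist": [0,0,0],"translation": [0,0.75,0],"jaw": 0},{"twist": [0,0,0],"translation": [0,1,0],"jaw": 0},{"twist": [0,0,0],"translation": [0,1,0],"jaw": 0},{"twist": [0,0,0],"translation": [0,1,0],"jaw": 0},{"twist": [0,0,0],"translation": [0,1,0],"jaw": 0},{"twist": [0,0,0],"translation": [0,1,0],"jaw": 0}]'

```text
time_s: 36.9
tool_pos: [0.4575, -0.1984, 0.1835]
orientation: [-3.131, 0.249, 0.0]
ft_force: [-0.2, 0.2, 0.3]
grip_width: 0.0868
gripper_force: 0.0
```

```bash
python3 - <<'E'
from h import *
from cell import *
p,d=read_camera("top"); np.savez("t5.npz",p=p,d=d,**get_calibration("top"));cv2.imwrite("pics/t5.png",p[:,:,::-1])
E
python3 chk.py t5.npz
```

```text
-0.138 403 x -0.0708 0.0706 mid -0.0001 y -0.1394 slope -0.011 ztop 0.0845 tilt -0.006
-0.046 621 x -0.1074 0.1081 mid 0.0004 y -0.0474 slope -0.002 ztop 0.0847 tilt -0.001
0.046 559 x -0.0962 0.0986 mid 0.0012 y 0.0442 slope 0.001 ztop 0.0846 tilt 0.002
0.138 484 x -0.0835 0.0826 mid -0.0005 y 0.1342 slope -0.001 ztop 0.0848 tilt 0.004
```

View pics/t5.png

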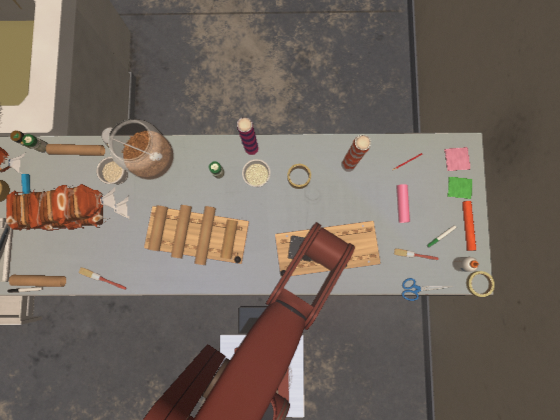

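The top view shows all four tubes lying level and centred in the left rack, at (157,228), (181,231), (205,235) and (229,239). The right rack is empty and the tub, spice jar and tape roll haven't moved.

```bash
python3 -c "from cell import *; print(finish_job())"
```

```text
the job is handed in; nothing more can be done
None
```

I moved all four tubes to the empty rack in reversed order, and the final top view shows each one level in its own cradle and centred to about 1 mm; I handed the job in at about 37 s, and no verdict came back.

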